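# Find the socket that fits the clamp nut of a leak-test housing

### The job

Close the hinged cover of the leak-test housing, before touching the sockets; then find the socket in the holder that fits over the hexagon clamp nut on the cover by trying it on: the bores are hidden, so one that will not go down over the nut goes back upright into a well of the holder before you try the next. Finish while still gripping the fitting socket, upright and fully seated on the nut, with the other two standing in the holder; leave the other things on the desk alone.

Things in the scene. Friction and masses are not known exactly. Their poses are not given: they have to be found in the camera images.
- housing: open-topped aluminium test housing fixed to the desk, 125 (x) x 110 (y) x 50 mm high on a foot plate of 150 x 126 x 6 mm. Origin: centre of its underside on the desk; z up. Its +x side carries the cover's hinge
- cover (a joint): angle of the cover in rad: 0 = closed, lying level on the housing; about 1.57 = standing upright. It closes toward the housing's -x side. The hinge is stiff: the cover stays where it is left; closing it takes about 3 N at its free edge
- cover_hinge (a point): middle of the cover's hinge line (the line runs along the housing's y axis), 66.5 mm in +x from the housing's centre and 50.5 mm above the desk. The point does not move; its axes turn with the cover: -x points from the hinge to the free edge, z out of the cover's outer face
- cover_push (a point): point on the cover's outer face, 115 mm from the hinge line, 15 mm short of the cover plate's free edge, midway in its width: push here with closed fingertips to shut it. The plate is 126 x 112 x 10 mm, with a lip of 12 x 40 x 5 mm at the free edge; closed, its outer face is 61 mm above the desk. Same axes as cover_hinge
- nut (a point): steel hexagon nut fixed on the cover's outer face, 24 mm across flats, 16 mm high, 2 mm chamfer on top, with a stud end of 14 mm diameter standing 4 mm above it. Origin: centre of its underside, on a washer (34 mm diameter, 2 mm thick), 67 mm from the hinge line; z points away from the cover; x is normal to a pair of flats. Cover closed: origin 63 mm above the desk
- holder: grey plastic block fixed to the desk, 70 (x) x 200 (y) x 18 mm, with three round wells of 41 mm diameter and 12 mm depth in a row, at y = -65, 0 and +65 mm in its own frame (x = 0); the well floors are 6 mm above the desk. Origin: centre of its underside. One socket stands in each well, in any order
- socket_a: loose steel socket, 36 mm outer diameter, 36 mm long, bore down, about 150 g. On top a dark hexagon drive adapter, 24 mm across flats, 38 to 72 mm above the mouth: grip it there on two opposite flats. Origin: centre of the mouth; z up; x is normal to a pair of flats of the adapter and of the bore. Hexagon bore 24 mm deep, width not told: it fits the nut with 1 mm play each side, or is too small
- socket_b: looks the same as socket_a from outside; same sizes and frame. One of socket_a and socket_b fits: with its flats parallel to the nut's (within 8 degrees) it goes down until its mouth rests on the washer. The other is too small and stops on top of the nut, about 16 mm higher
- socket_slim: loose slim steel socket with 26 mm outer diameter, otherwise the same lengths, adapter and frame; its outer diameter is less than the nut's width over corners (27.7 mm), so it cannot fit
- gear: small steel gear, 44 mm diameter, 12 mm high, lying on the desk; leave it alone. Origin: centre of its underside
- bolt: steel bolt, 17 mm wide, 30 mm high, standing on its head; leave it alone. Origin: centre of its underside
- step_block: stepped aluminium block, 24 x 60 x 24 mm, lying on the desk; leave it alone. Origin: centre of its underside
- lens_cap: black round cap, 51 mm diameter, 9 mm high, lying on the desk; leave it alone. Origin: centre of its underside
There are look-alikes about, which are no part of the job. Leave any purple look-alike of the socket_b alone.

How it is judged:
By the outcome, as a careful person would: the job done as asked, in the order asked, and still so for the second after the job is handed in, while the arm keeps its last pose, push and grip.
It also fails if it takes over 67 s, if anything falls off the work surface, if the arm or the gripper's body presses on something with over 40 N, if the wrist force passes 120 N, or if a joint passes its speed limit or range.

### The arm

A 7-joint arm with a two-finger parallel gripper is mounted at the origin on a cart in front of the work surface, level with it; the furniture and walls round the work are solid. World frame = base frame: x ahead of the robot, y to its left, z up, the work surface at z = 0. Lengths are in m, angles in rad, forces in N, time in s.
With the tool pointing down it reaches from about 0.425 to 0.875 m from the base axis. Payload 8.4 kg.
Tool frame: the origin (TCP) lies midway between the tips of the shut fingers; the grasp point (between the pads) lies 19 mm behind it; z points along the fingers, y is the direction in which the jaws open and shut (so a half turn about z gives the same grasp; the last joint's range is limited). The gripper opens to 85 mm and grips with 20 to 120 N. Pads are 22 mm wide; open, the fingers measure 114 mm over their backs; the gripper's body (76 mm by 85 mm) begins 54 mm behind the grasp point. The pads swing forward as they close: fully open they stand 13 mm farther back than shut.
Start: joints at [1.091, 0.333, 0.04, 1.465, -0.013, 1.343, -0.059], TCP at [0.242, -0.603, 0.231] pointing down, gripper open.
Joint ranges: [-2.58, 2.58], [-0.38, 2.09], [-1.3, 1.39], [0.25, 2.4], [-1.5, 4.64], [0.08, 2.09], [-2.65, 2.65]. Speed limits (rad/s): [2.22, 2.22, 2.79, 2.79, 3.14, 3.14, 3.14].

### API

Orientations are given as a unit quaternion [x, y, z, w].
In Python, from rig import ctrl gives the robot as it stands. The module is installed in compiled form; this text tells all that it offers.
- The arm moves only by the tool move_arm, never from a script. Its arguments are lists of equal length, an entry for each row: "angular": the turn, a rotation vector about the tool's x, y, z in rad, a list of three; "travel": the shift along the tool's x, y, z in cm, a list of three; "grip": the gripper's target within -1 to 1 (fully open at 1, half-way at 0, shut at -1). In form: {"angular": [[rx, ry, rz], ...], "travel": [[tx, ty, tz], ...], "grip": [grip, ...]}. A call has 1 to 10 rows; each row shifts and turns the commanded pose from where the row before left it, along the tool's axes as they then stand; what a row does not reach is not made up. A row lasts 1/12 s, in which the tool goes at most 41.7 mm and 7.16 degrees, less where a joint would pass 70% of its speed; a pose out of reach is approached as far as the arm can. A call is refused whole if a number of a shift passes 4.17 or a number of a turn 0.125, either way. A call with a gripper value outside its range is refused whole. The fingers move at their own pace and stop on an object; the grip force is fixed at half the most. Time passes only in rows, so rows that do not move let the fingers close. It gives the time, the measured TCP pose, the force and the opening at its end, in the units of the state.
- ctrl.observe(): the state, without advancing time (a new reading comes with each control period).
- ctrl.get_image(name): name is "scene" or "top" or "wrist"; returns (picture, depth): 420x560x3 uint8, red, green, blue; 420x560 float32, m along the optical axis (not along the pixel's ray), 0 where there is no reading.
- ctrl.camera_info(name): a dict with "fx", "fy", "cx", "cy" (pixels), "rvec" (rotation vector, rad) and "tvec" (3), from world to camera coordinates, as OpenCV has them; the wrist camera has in their place "mount" (4x4, takes a point from camera to tool coordinates, whose origin is the TCP and whose axes are the flange's). Camera axes: x right, y down, z forward; pixel columns grow to the right and rows downward; lengths in m; the calibration is good to about 2 mm. A picture is of the moment at which its call begins: read the wrist's pose just before it. camera_info takes no time and is no camera call.
- ctrl.sign_off(): hands the job in, once; it reports no verdict.
The state is a dict: "time": time; "qpos": joint angles; "joint_velocities": joint speeds; "tau": joint torques, N m; "ee_pos": TCP position; "eef_rot": TCP orientation; "contact_force": force on the tool from outside, world axes, zero at the start; "moment": the same for the moment, N m; "width": finger opening in m.
Only numpy, scipy, OpenCV 4.12 (cv2) and the standard library are available. Lean on these libraries where they do the work, as an engineer would, in place of code of your own. Each camera call takes 0.05 s, during which the arm holds its last target.

## Working session

There is one attempt and no reset: what is moved stays moved. The work goes in short steps, Python scripts to look and compute and a tool call to move; the robot and the scene stay as the last step left them, time stands still between calls to the robot, and variables do not carry over. Pictures are saved under pics/ and viewed, and the job is handed in when it is done.

Besides the shell and the picture viewer there is one more tool, called after "Emit:" as name(argument=value, ...), one argument or row to a line, values as JSON. move_arm: Moves the arm, as the interface text tells. Its arguments: {"type":"object","properties":{"angular":{"type":"array"},"travel":{"type":"array"},"grip":{"type":"array"}},"required":["angular","travel","grip"]}

```bash
mkdir -p pics
cat > h.py <<'E'
import numpy as np, cv2
from rig import ctrl
from scipy.spatial.transform import Rotation as R
def save(n,im): cv2.imwrite('pics/'+n+'.png',cv2.cvtColor(im,cv2.COLOR_RGB2BGR))
def cam(name,st=None):
    i=ctrl.camera_info(name)
    if 'mount' in i:
        st=st or ctrl.observe()
        T=np.eye(4);T[:3,:3]=R.from_quat(st['eef_rot']).as_matrix();T[:3,3]=st['ee_pos']
        return i,T@np.array(i['mount'])
    Rm=R.from_rotvec(np.ravel(i['rvec'])).as_matrix();T=np.eye(4);T[:3,:3]=Rm.T;T[:3,3]=-Rm.T@np.ravel(i['tvec'])
    return i,T
def cloud(i,T,d):
    v,u=np.mgrid[:d.shape[0],:d.shape[1]]
    p=np.stack([(u-i['cx'])/i['fx']*d,(v-i['cy'])/i['fy']*d,d],-1)
    return p@T[:3,:3].T+T[:3,3]
def grab(name,fn):
    st=ctrl.observe();im,d=ctrl.get_image(name);i,T=cam(name,st);P=cloud(i,T,d)
    save(fn,im);np.savez('pics/'+fn+'.npz',im=im,d=d,P=P,T=T,K=np.array([i['fx'],i['fy'],i['cx'],i['cy']]))
    return im,d,P
E
python3 - <<'E'
from h import *
grab('scene','s0');grab('top','t0');print(ctrl.observe())
for n in('scene','top','wrist'):print(ctrl.camera_info(n))
E
```

```text
{'time': 0.1, 'qpos': array([ 1.0908193 ,  0.33380433,  0.03986455,  1.46616641, -0.01340861,
        1.34330287, -0.05849955]), 'joint_velocities': array([ 0.00092659, -0.00328614,  0.00053272, -0.00471303, -0.00031596,
       -0.00055649, -0.00056552]), 'tau': array([ 5.01767310e-03, -6.60010242e+01,  1.37089312e+00, -4.06478298e+01,
        1.72807672e-02,  8.86245864e-03, -9.26691087e-06]), 'ee_pos': array([ 0.24140149, -0.6030737 ,  0.23054134]), 'eef_rot': array([ 9.81931355e-01,  1.89236132e-01, -1.73949160e-04, -6.85845642e-04]), 'contact_force': array([ 0.48891976, -0.54123901, -0.58458201]), 'moment': array([-0.0610725 ,  0.03270586, -0.00246652]), 'width': 0.085643903810147}
{'fx': 383.79363594528917, 'fy': 383.79363594528917, 'cx': 280.8446209382443, 'cy': 206.35742901394366, 'rvec': array([ 1.82521922, -0.85255071,  0.53850721]), 'tvec': array([-0.41709913,  0.22942629,  0.67014553])}
{'fx': 406.5430613864546, 'fy': 406.5430613864546, 'cx': 279.5033072694303, 'cy': 203.40147196605727, 'rvec': array([ 2.17875888, -2.12787854,  0.09747274]), 'tvec': array([-0.07146084,  0.58719975,  1.10175978])}
{'fx': 336.0189232969452, 'fy': 336.0189232969452, 'cx': 281.76516608740445, 'cy': 209.3758981279047, 'mount': array([[-6.87521206e-04, -9.58519687e-01, -2.85025503e-01,
         7.24707433e-02],
       [ 9.99999157e-01, -9.72894964e-04,  8.59636585e-04,
         3.84494051e-04],
       [-1.10127847e-03, -2.85024671e-01,  9.58519548e-01,
        -1.42562867e-01],
       [ 0.00000000e+00,  0.00000000e+00,  0.00000000e+00,
         1.00000000e+00]])}
```

View pics/s0.png

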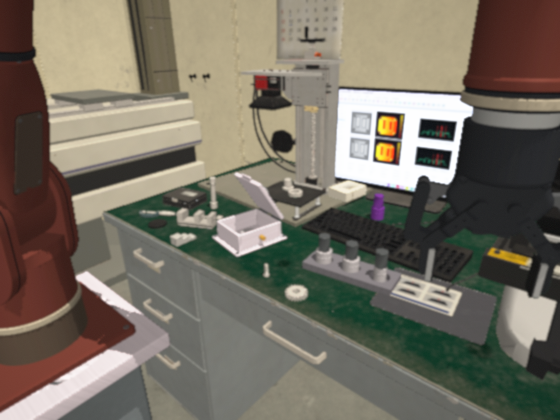

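View pics/t0.png

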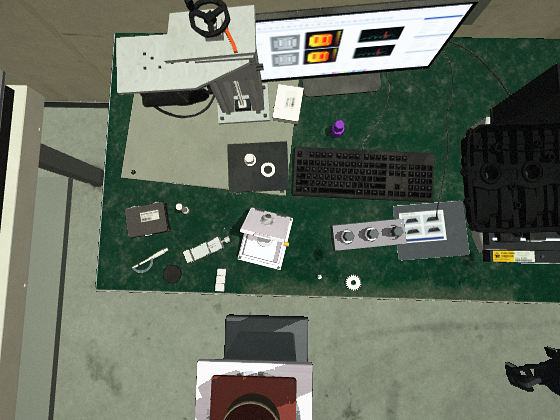

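Run:
```python
from h import *
t=np.load('pics/t0.npz');s=np.load('pics/s0.npz')
save('t0c',cv2.resize(t['im'][190:300,220:420],(800,440),interpolation=cv2.INTER_CUBIC))
save('s0c',cv2.resize(s['im'][160:310,200:450],(800,480),interpolation=cv2.INTER_CUBIC))
P=t['P']
for n,(u,v) in dict(hous=(262,252),nut=(267,218),s1=(347,236),s2=(370,234),s3=(395,231),purple=(338,128),desk=(310,250),hL=(334,228),hb=(345,250)).items(): print(n,P[v,u].round(3))
```

```text
hous [ 0.453 -0.011  0.006]
nut [ 0.54  -0.029  0.132]
s1 [ 0.501 -0.24   0.075]
s2 [ 0.508 -0.299  0.081]
s3 [ 0.517 -0.365  0.078]
purple [ 0.794 -0.213  0.076]
desk [ 0.462 -0.146  0.001]
hL [ 0.525 -0.212  0.017]
hb [ 0.464 -0.244  0.004]
```

View pics/t0c.png

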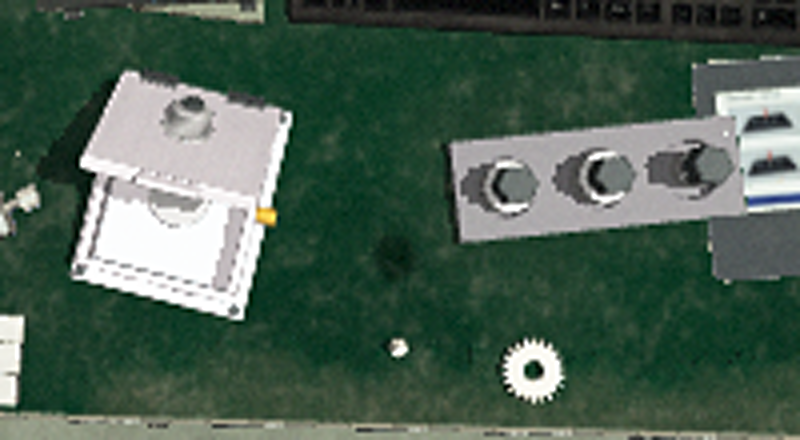

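View pics/s0c.png

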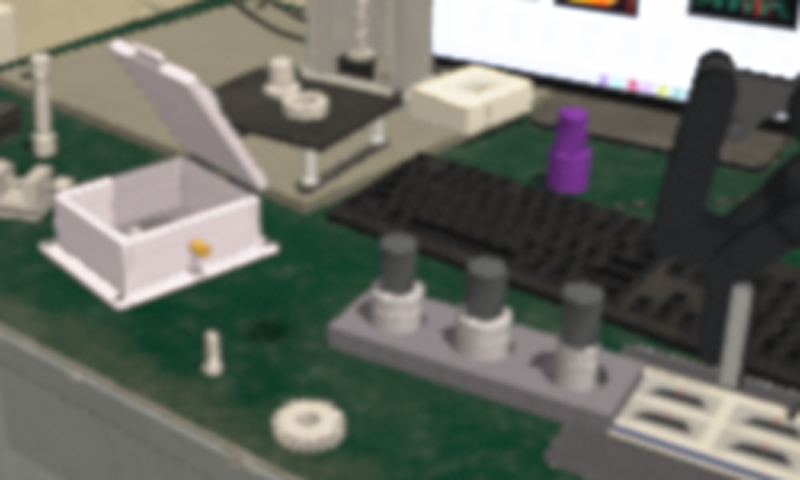

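Run:
```python
from h import *
for f in('t0','s0'):
    t=np.load(f'pics/{f}.npz');P=t['P'].reshape(-1,3);print(f,t['T'][:3,3])
    P=P[t['d'].ravel()>0]
    m=(P[:,0]>.36)&(P[:,0]<.72)&(abs(P[:,1])<.13)&(P[:,2]>.062)&(P[:,2]<.25)
    C=P[m];
    # ransac plane
    best=0
    rng=np.random.default_rng(0)
    for k in range(1500):
        a,b,c=C[rng.choice(len(C),3,replace=False)];n=np.cross(b-a,c-a);l=np.linalg.norm(n)
        if l<1e-4: continue
        n/=l;q=abs((C-a)@n)<.003
        if q.sum()>best:best=q.sum();Q=q
    G=C[Q];c=G.mean(0);n=np.linalg.svd(G-c)[2][2];n*=np.sign(n[2]);print(len(C),best,'c',c,'n',n,'tilt',np.degrees(np.arccos(n[2])),'yaw of horiz n',np.degrees(np.arctan2(n[1],n[0])),'z',G[:,2].min(),G[:,2].max())
    O=C[(C-c)@n>.008];print('above plane',len(O),O.mean(0) if len(O) else '')
    # rim top & foot
    m=(P[:,0]>.36)&(P[:,0]<.72)&(abs(P[:,1])<.13)&(P[:,2]>.044)&(P[:,2]<.055);print('rim',m.sum(),cv2.minAreaRect(P[m][:,:2].astype(np.float32)))
    m=(P[:,0]>.36)&(P[:,0]<.62)&(P[:,1]>-.45)&(P[:,1]<-.17)&(P[:,2]>.013)&(P[:,2]<.023);print('holder',m.sum(),cv2.minAreaRect(P[m][:,:2].astype(np.float32)))
    m=(P[:,0]>.36)&(P[:,0]<.62)&(P[:,1]>-.45)&(P[:,1]<-.17)&(P[:,2]>.07)&(P[:,2]<.09)
    S=P[m];
    for y in(-.24,-.30,-.365):
        q=S[abs(S[:,1]-y)<.03];print('socket',len(q),q.mean(0),(q.min(0)+q.max(0))/2)
```

```text
t0 [ 0.46217692 -0.08358322  1.15896124]
3383 1729 c [0.66205357 0.00302499 0.06702226] n [ 4.99347055e-03 -7.65525897e-04  9.99987240e-01] tilt 0.28944858764615156 yaw of horiz n -8.71589210824666 z 0.06375294646651364 0.07050454557148234
above plane 1268 [ 0.5467381  -0.02174161  0.12446127]
rim 190 ((0.4686567485332489, -0.013114191591739655), (0.10991951078176498, 0.07843821495771408), 77.67771911621094)
holder 1470 ((0.4901215434074402, -0.30881863832473755), (0.2594175934791565, 0.27476996183395386), 0.039369381964206696)
socket 74 [ 0.50115653 -0.24422444  0.07858652] [ 0.5010079  -0.24463688  0.07723486]
socket 76 [ 0.50950653 -0.30837678  0.07823697] [ 0.50923834 -0.30843826  0.07723437]
socket 77 [ 0.51759315 -0.37277372  0.07766723] [ 0.51733572 -0.37416326  0.07731955]
s0 [-0.12205234 -0.6658958   0.46625009]
1497 602 c [ 0.65660497 -0.01384565  0.06524478] n [-0.0015885  -0.00150174  0.99999761] tilt 0.12524845523791378 yaw of horiz n -136.60816227786114 z 0.062036909841759635 0.06856990861663159
above plane 811 [ 0.54019005 -0.0302147   0.11840507]
rim 410 ((0.5311359167098999, -0.029318705201148987), (0.11332022398710251, 0.21187472343444824), 77.14818572998047)
holder 1398 ((0.5020811557769775, -0.3099837899208069), (0.23573876917362213, 0.27690014243125916), 0.015443013980984688)
socket 79 [ 0.49714918 -0.24833589  0.07573496] [ 0.4991269  -0.24708647  0.0743662 ]
socket 88 [ 0.50490319 -0.31234711  0.07589335] [ 0.50699897 -0.31107089  0.07484424]
socket 99 [ 0.51300464 -0.37650649  0.07583629] [ 0.51602198 -0.37486875  0.07467451]
```

Run:
```python
from h import *
for f in('t0','s0'):
    t=np.load(f'pics/{f}.npz');P=t['P'].reshape(-1,3)
    P=P[t['d'].ravel()>0]
    m=(P[:,0]>.36)&(P[:,0]<.615)&(abs(P[:,1]+.02)<.1)&(P[:,2]>.075)&(P[:,2]<.25)
    C=P[m];best=0
    rng=np.random.default_rng(0)
    for k in range(1500):
        a,b,c=C[rng.choice(len(C),3,replace=False)];n=np.cross(b-a,c-a);l=np.linalg.norm(n)
        if l<1e-4: continue
        n/=l;q=abs((C-a)@n)<.003
        if q.sum()>best:best=q.sum();Q=q
    G=C[Q];c=G.mean(0);n=np.linalg.svd(G-c)[2][2];n*=np.sign(n[2]);print(len(C),best,'c',c,'n',n,'tilt',np.degrees(np.arccos(n[2])),'yaw',np.degrees(np.arctan2(n[1],n[0])),'z',G[:,2].min(),G[:,2].max())
    for lo in range(70,180,10):
        q=G[(G[:,2]*1000>lo)&(G[:,2]*1000<lo+10)]
        if len(q):print(lo,q.mean(0).round(4),q[:,1].min(),q[:,1].max())
    O=C[(C-c)@n>.012];print('above',len(O),O.mean(0),O.max(0),O.min(0))
    # foot
    m=(P[:,0]>.36)&(P[:,0]<.62)&(abs(P[:,1]+.02)<.12)&(P[:,2]>.003)&(P[:,2]<.055);print('foot',m.sum(),cv2.minAreaRect(P[m][:,:2].astype(np.float32)))
```

```text
1066 911 c [ 0.51946311 -0.0254134   0.13073899] n [ 0.82419806 -0.18444647  0.53542231] tilt 57.627443798051594 yaw -12.614325532707397 z 0.07503040881579714 0.17855232893590012
70 [ 0.5521 -0.0324  0.0775] -0.08228721819056434 0.019656191205132192
80 [ 0.5473 -0.0331  0.0849] -0.08506297973603294 0.022228231069191445
90 [ 0.5418 -0.0284  0.0952] -0.08260817046901897 0.02318712147156865
100 [ 0.535  -0.0303  0.1049] -0.08266912690373562 0.024858215367649414
110 [ 0.5288 -0.0285  0.1152] -0.080299174423681 0.026536864725953513
120 [ 0.5231 -0.0271  0.1249] -0.0803679297132127 0.02771554146128119
130 [ 0.5171 -0.0251  0.1348] -0.0781346747092373 0.030551102636370342
140 [ 0.5111 -0.0223  0.1452] -0.07581848030104614 0.03003729363105477
150 [ 0.5049 -0.0206  0.1552] -0.07590431908934864 0.03294328248943321
160 [ 0.4978 -0.0209  0.1653] -0.07380524178534749 0.03457002078281045
170 [ 0.4921 -0.0196  0.1736] -0.03743445600677473 -0.0008805891292376911
above 56 [ 0.5418225  -0.03025101  0.12784627] [ 0.55091211 -0.01840997  0.13398209] [ 0.53213983 -0.04152358  0.11878413]
foot 4068 ((0.48
[... 611 characters left out ...]
0493 0.027094159078296154
120 [ 0.5078 -0.0336  0.1252] -0.07994649716858948 0.027924916682219636
130 [ 0.5021 -0.0313  0.1351] -0.07842649033521387 0.03124399400476674
140 [ 0.4962 -0.0291  0.1452] -0.07606015036461478 0.034544408345056565
150 [ 0.49   -0.0297  0.155 ] -0.07518332858041998 0.031988818585284906
160 [ 0.4893 -0.0238  0.1628] -0.07354074202123262 0.03323298085076809
170 [ 0.4872 -0.0199  0.1715] -0.03538742490703406 -0.004273550899674183
above 14 [ 0.54050113 -0.03793441  0.12428492] [ 0.54590197 -0.03168361  0.13064815] [ 0.53576053 -0.04391559  0.11521183]
foot 2567 ((0.48996949195861816, -0.019800931215286255), (0.2597981095314026, 0.23947928845882416), 0.02511049062013626)
```

```bash
cat >> h.py <<'E'
def plan(pos,yaw,n,st=None,start=None):
    """rows in tool axes from current pose (assumed vertical tool) to pos,yaw(deg)"""
    st=st or ctrl.observe()
    M=R.from_quat(st['eef_rot']).as_matrix();p=np.array(st['ee_pos'])
    y0=np.arctan2(M[1,0],M[0,0])
    if start is not None: p=np.array(start[0],float);y0=np.radians(start[1])
    dy=(np.radians(yaw)-y0+np.pi)%(2*np.pi)-np.pi
    step=(np.array(pos)-p)/n
    out=[]
    for k in range(n):
        a=y0+dy*k/n
        out.append([round(100*(step[0]*np.cos(a)+step[1]*np.sin(a)),2),round(100*(step[0]*np.sin(a)-step[1]*np.cos(a)),2),round(-100*step[2],2)])
    print('rz/row',round(-dy/n,4),'tilt',np.degrees(np.arccos(-M[2,2])).round(2),'rows',n,out)
E
python3 - <<'E'
from h import *
plan((.50,-.31,.25),0,10)
plan((.54,-.03,.18),-12.5,9,start=((.5,-.31,.25),0))
E
```

```text
rz/row 0.0381 tilt 0.08 rows 10 [[np.float64(3.49), np.float64(-1.76), np.float64(-0.19)], [np.float64(3.42), np.float64(-1.89), np.float64(-0.19)], [np.float64(3.35), np.float64(-2.02), np.float64(-0.19)], [np.float64(3.27), np.float64(-2.15), np.float64(-0.19)], [np.float64(3.18), np.float64(-2.27), np.float64(-0.19)], [np.float64(3.09), np.float64(-2.39), np.float64(-0.19)], [np.float64(3.0), np.float64(-2.5), np.float64(-0.19)], [np.float64(2.9), np.float64(-2.62), np.float64(-0.19)], [np.float64(2.8), np.float64(-2.73), np.float64(-0.19)], [np.float64(2.7), np.float64(-2.83), np.float64(-0.19)]]
rz/row 0.0242 tilt 0.08 rows 9 [[np.float64(0.44), np.float64(-3.11), np.float64(0.78)], [np.float64(0.37), np.float64(-3.12), np.float64(0.78)], [np.float64(0.29), np.float64(-3.13), np.float64(0.78)], [np.float64(0.22), np.float64(-3.14), np.float64(0.78)], [np.float64(0.14), np.float64(-3.14), np.float64(0.78)], [np.float64(0.07), np.float64(-3.14), np.float64(0.78)], [np.float64(-0.01), np.float64(-3.14), np.float64(0.78)], [np.float64(-0.09), np.float64(-3.14), np.float64(0.78)], [np.float64(-0.16), np.float64(-3.14), np.float64(0.78)]]
```

Possible mix-ups in the top view:
- Holder sockets at (347,236) and (370,234): wide bodies, so these are a and b in some order.
- Holder socket at (395,231): narrow body, so this is socket_slim.
- Purple look-alike at (338,128): off limits.
- Small turned parts at (250,158) and (268,170): not part of the job.

The crops show the purple one behind the keyboard and the cover tilted about 58°.

Emit:
move_arm(
  angular=[
    [0,0,0.038],
    [0,0,0.038],
    [0,0,0.038],
    [0,0,0.038],
    [0,0,0.038],
    [0,0,0.038],
    [0,0,0.038],
    [0,0,0.038],
    [0,0,0.038],
    [0,0,0.038],
  ],
  travel=[
    [3.49,-1.76,-0.2],
    [3.42,-1.89,-0.2],
    [3.35,-2.02,-0.2],
    [3.27,-2.15,-0.2],
    [3.18,-2.27,-0.2],
    [3.09,-2.39,-0.2],
    [3.0,-2.5,-0.2],
    [2.9,-2.62,-0.2],
    [2.8,-2.73,-0.2],
    [2.7,-2.83,-0.2],
  ],
  grip=[-1,-1,-1,-1,-1,-1,-1,-1,-1,-1],
)

```text
time: 0.93
ee_pos: [0.5008, -0.3085, 0.2512]
eef_rot: [1.0, -0.001, -0.0, -0.0]
contact_force: [0.3, -0.7, -0.1]
width: -0.0002
```

Run:
```python
from h import *
im,d,P=grab('wrist','w1')
st=ctrl.observe();print(st['time'],st['ee_pos'],st['eef_rot'],st['width'],st['joint_velocities'].round(2))
plan((.54,-.03,.18),-12.5,9)
```

```text
0.9833 [ 0.5068934  -0.30002906  0.25150281] [ 0.99999308  0.00281873  0.00142311 -0.00196474] -1.7358462407480787e-05 [ 0.03 -0.01 -0.01  0.02 -0.03 -0.01  0.23]
rz/row 0.0249 tilt 0.28 rows 9 [[np.float64(0.38), np.float64(-3.0), np.float64(0.79)], [np.float64(0.31), np.float64(-3.01), np.float64(0.79)], [np.float64(0.24), np.float64(-3.01), np.float64(0.79)], [np.float64(0.16), np.float64(-3.02), np.float64(0.79)], [np.float64(0.09), np.float64(-3.02), np.float64(0.79)], [np.float64(0.01), np.float64(-3.02), np.float64(0.79)], [np.float64(-0.07), np.float64(-3.02), np.float64(0.79)], [np.float64(-0.14), np.float64(-3.02), np.float64(0.79)], [np.float64(-0.22), np.float64(-3.02), np.float64(0.79)]]
```

View pics/w1.png

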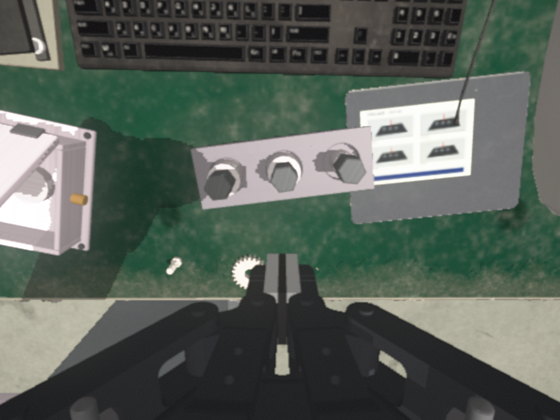

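Run:
```python
from h import *
im=np.load('pics/w1.npz')['im']
save('w1c',cv2.resize(im[130:215,190:390],(800,340),interpolation=cv2.INTER_CUBIC))
```

```text
(no output)
```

View pics/w1c.png

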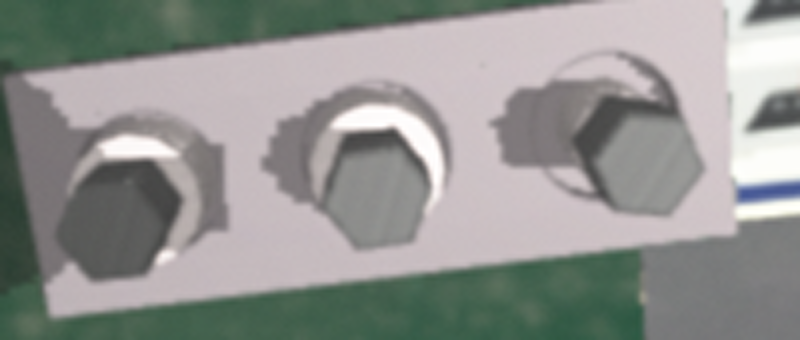

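Emit:
move_arm(
  angular=[
    [0,0,0.025],
    [0,0,0.025],
    [0,0,0.025],
    [0,0,0.025],
    [0,0,0.025],
    [0,0,0.025],
    [0,0,0.025],
    [0,0,0.025],
    [0,0,0.025],
    [0,0,0],
  ],
  travel=[
    [0.4,-3.1,0.5],
    [0.35,-3.1,0.5],
    [0.3,-3.1,0.5],
    [0.2,-3.1,0.5],
    [0.15,-3.1,0.5],
    [0.05,-3.1,0.5],
    [0,-3.1,0.5],
    [-0.1,-3.1,0.5],
    [-0.2,-3.1,0.5],
    [0,0,0],
  ],
  grip=[-1,-1,-1,-1,-1,-1,-1,-1,-1,-1],
)

```text
time: 1.82
ee_pos: [0.5389, -0.0259, 0.2053]
eef_rot: [0.994, -0.108, -0.001, -0.001]
contact_force: [-0.5, 0.7, 0.3]
width: 0.0005
```

Run:
```python
from h import *
st=ctrl.observe();M=R.from_quat(st['eef_rot']).as_matrix()
print(st['time'],st['ee_pos'],np.degrees(np.arctan2(M[1,0],M[0,0])),st['contact_force'],st['joint_velocities'].round(2))
```

```text
1.8167 [ 0.53886727 -0.025908    0.20526106] -12.449883739547138 [-0.48812995  0.66377406  0.33481359] [ 0.05 -0.01  0.07 -0.01  0.02  0.02  0.14]
```

Emit:
move_arm(
  angular=[
    [0,0,0],
    [0,0,0],
    [0,0,0],
    [0,0,0],
    [0,0,0],
    [0,0,0],
    [0,0,0],
    [0,0,0],
    [0,0,0],
    [0,0,0],
  ],
  travel=[
    [-0.9,0,2.0],
    [-0.8,0,2.1],
    [-1.0,0,0.6],
    [-1.0,0,0.6],
    [-1.1,0,0.7],
    [-0.8,0,0.6],
    [-0.7,0,0.65],
    [-0.7,0,0.75],
    [-0.6,0,0.8],
    [0,0,0],
  ],
  grip=[-1,-1,-1,-1,-1,-1,-1,-1,-1,-1],
)

```text
time: 2.65
ee_pos: [0.463, -0.016, 0.1166]
eef_rot: [0.994, -0.112, -0.002, 0.0]
contact_force: [-1.5, -0.3, -1.0]
width: -0.0001
```

Emit:
move_arm(
  angular=[
    [0,0,0],
    [0,0,0],
    [0,0,0],
    [0,0,0],
    [0,0,0],
    [0,0,0],
    [0,0,0],
    [0,0,0],
  ],
  travel=[
    [-0.5,0,0.8],
    [-0.5,0,0.9],
    [-0.4,0,0.9],
    [-0.3,0,1.0],
    [-0.2,0,1.0],
    [-0.1,0,0.9],
    [0,0,0.5],
    [0,0,0],
  ],
  grip=[-1,-1,-1,-1,-1,-1,-1,-1],
)

```text
time: 3.32
ee_pos: [0.4448, -0.0115, 0.0606]
eef_rot: [0.994, -0.112, -0.001, 0.001]
contact_force: [-23.6, 0.7, 50.6]
width: 0.0002
```

Emit:
move_arm(
  angular=[
    [0,0,0],
    [0,0,0],
    [0,0,0],
    [0,0,0],
    [0,0,0],
    [0,0,0],
    [0,0,0],
    [0,0,0],
  ],
  travel=[
    [0,0,-1.5],
    [0,0,-3],
    [0,0,-3.5],
    [1.0,0,-3.5],
    [1.5,0,-3],
    [1.5,0,-1],
    [0,0,0],
    [0,0,0],
  ],
  grip=[-1,-1,-1,1,1,1,1,1],
)

```text
time: 3.98
ee_pos: [0.4847, -0.0207, 0.2126]
eef_rot: [0.994, -0.112, -0.0, -0.0]
contact_force: [-1.0, 0.2, 0.5]
width: 0.0605
```

Run:
```python
from h import *
im,d,P=grab('wrist','w2')
st=ctrl.observe();print(st['time'],st['ee_pos'],st['contact_force'])
save('w2c',cv2.resize(im[100:310,160:420],(780,630),interpolation=cv2.INTER_CUBIC)[:600])
for z0,z1 in((.05,.066),(.058,.064),(.072,.09),(.08,.09)):
    m=(d>0)&(P[...,2]>z0)&(P[...,2]<z1)&(abs(P[...,0]-.49)<.09)&(abs(P[...,1]+.02)<.09);Q=P[m];print(z0,len(Q),Q.mean(0).round(4),((Q.min(0)+Q.max(0))/2).round(4),cv2.minAreaRect(Q[:,:2].astype(np.float32)))
```

```text
4.0333 [ 0.48371985 -0.02058574  0.21177335] [-0.26030467  0.27041394 -0.70162718]
0.05 17304 [ 0.4955 -0.0209  0.0609] [ 0.4925 -0.0198  0.0579] ((0.4901372492313385, -0.019722945988178253), (0.11223852634429932, 0.1448821872472763), 77.43575286865234)
0.058 16569 [ 0.4931 -0.0203  0.061 ] [ 0.4896 -0.0198  0.061 ] ((0.4876757860183716, -0.019109554588794708), (0.11220916360616684, 0.13981789350509644), 77.33546447753906)
0.072 709 [ 0.4912 -0.0199  0.0796] [ 0.4902 -0.0198  0.0783] ((0.49003082513809204, -0.019667362794280052), (0.026585785672068596, 0.02457195706665516), 77.79396057128906)
0.08 231 [ 0.4906 -0.0197  0.0825] [ 0.4901 -0.0205  0.0823] ((0.4901365041732788, -0.020558437332510948), (0.019862718880176544, 0.018360905349254608), 0.6203622221946716)
```

View pics/w2.png

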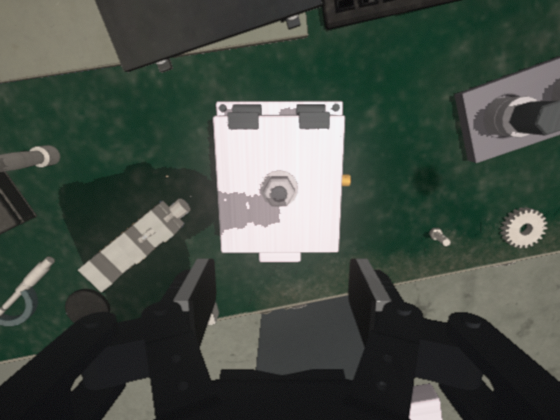

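View pics/w2c.png

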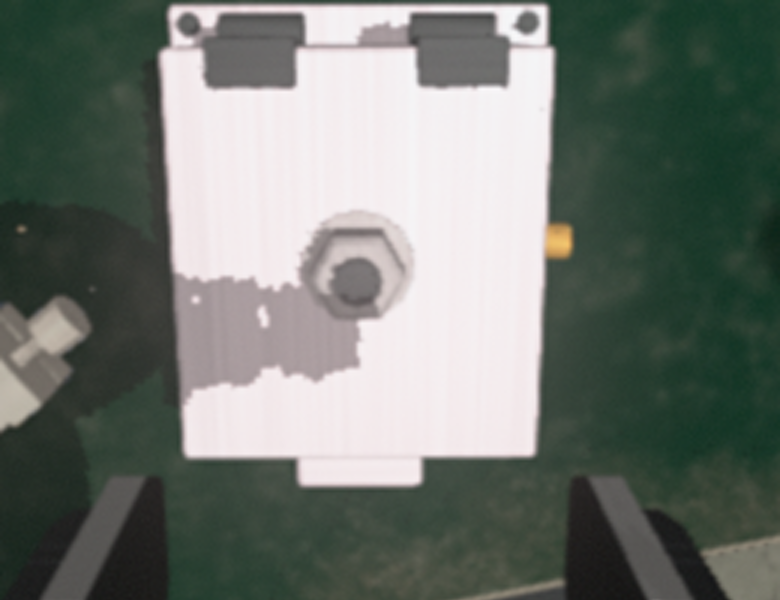

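```bash
cat >> h.py <<'E'
def hexfit(Q):
    """Q Nx2 points of filled hex; returns centre and flat-normal angle mod 60 by fitting support widths"""
    best=None
    for a in np.arange(0,60,.5):
        W=[];c=np.zeros(2)
        A=[];b=[]
        for k in range(3):
            t=np.radians(a+60*k);u=np.array([np.cos(t),np.sin(t)]);s=Q@u
            lo,hi=np.percentile(s,[1,99]);W.append(hi-lo);A.append(u);b.append((lo+hi)/2)
        if best is None or max(W)<best[0]: best=(max(W),a,np.linalg.lstsq(np.array(A),np.array(b),rcond=None)[0],W)
    return best
def regs(P,d,c,zlo,zhi,r=.025):
    m=(d>0)&(P[...,2]>zlo)&(P[...,2]<zhi)&(np.hypot(P[...,0]-c[0],P[...,1]-c[1])<r)
    return P[m]
E
python3 - <<'E'
from h import *
t=np.load('pics/w2.npz');Q=regs(t['P'],t['d'],(.49,-.02),.0765,.09);print(len(Q),hexfit(Q[:,:2]));Q=regs(t['P'],t['d'],(.49,-.02),.070,.09);print(len(Q),hexfit(Q[:,:2]))
t=np.load('pics/w1.npz')
for c in((.501,-.2445),(.509,-.3084),(.5175,-.374)):
    Q=regs(t['P'],t['d'],c,.074,.09,.03);print(len(Q),Q[:,2].mean(),hexfit(Q[:,:2]))
st=ctrl.observe();print(st['qpos'].round(2))
E
```

```text
672 (np.float64(0.023564908836966603), np.float64(53.5), array([ 0.49015482, -0.01966206]), [np.float64(0.023073515053044225), np.float64(0.02341835199476397), np.float64(0.023564908836966603)])
719 (np.float64(0.024047020991862456), np.float64(47.0), array([ 0.49032103, -0.01969784]), [np.float64(0.023544218829000374), np.float64(0.02356270106537603), np.float64(0.024047020991862456)])
538 0.07761047193101099 (np.float64(0.023401915499683013), np.float64(8.0), array([ 0.50145167, -0.24663769]), [np.float64(0.02335314029458785), np.float64(0.023229961145090232), np.float64(0.023401915499683013)])
540 0.07767218597998693 (np.float64(0.02328285107179362), np.float64(2.5), array([ 0.50955994, -0.31076026]), [np.float64(0.023197791583821348), np.float64(0.023282664015878647), np.float64(0.02328285107179362)])
558 0.07770592963623295 (np.float64(0.023425345155844823), np.float64(52.5), array([ 0.51742046, -0.37515868]), [np.float64(0.023329811294805384), np.float64(0.023384748665207566), np.float64(0.023425345155844823)])
[ 0.31  0.03 -0.36  1.86  0.01  1.25 -1.85]
```

Run:
```python
from h import *
im=np.load('pics/w2.npz')['im']
save('w2n',cv2.resize(im[165:213,250:310],(750,600),interpolation=cv2.INTER_CUBIC))
plan((.5014,-.2456,.20),98,17)
```

```text
rz/row -0.1138 tilt 0.14 rows 17 [[np.float64(0.4), np.float64(1.27), np.float64(0.07)], [np.float64(0.25), np.float64(1.3), np.float64(0.07)], [np.float64(0.1), np.float64(1.32), np.float64(0.07)], [np.float64(-0.05), np.float64(1.33), np.float64(0.07)], [np.float64(-0.2), np.float64(1.31), np.float64(0.07)], [np.float64(-0.35), np.float64(1.28), np.float64(0.07)], [np.float64(-0.49), np.float64(1.23), np.float64(0.07)], [np.float64(-0.63), np.float64(1.17), np.float64(0.07)], [np.float64(-0.76), np.float64(1.09), np.float64(0.07)], [np.float64(-0.88), np.float64(1.0), np.float64(0.07)], [np.float64(-0.98), np.float64(0.89), np.float64(0.07)], [np.float64(-1.08), np.float64(0.77), np.float64(0.07)], [np.float64(-1.16), np.float64(0.65), np.float64(0.07)], [np.float64(-1.23), np.float64(0.51), np.float64(0.07)], [np.float64(-1.28), np.float64(0.37), np.float64(0.07)], [np.float64(-1.31), np.float64(0.22), np.float64(0.07)], [np.float64(-1.33), np.float64(0.07), np.float64(0.07)]]
```

View pics/w2n.png

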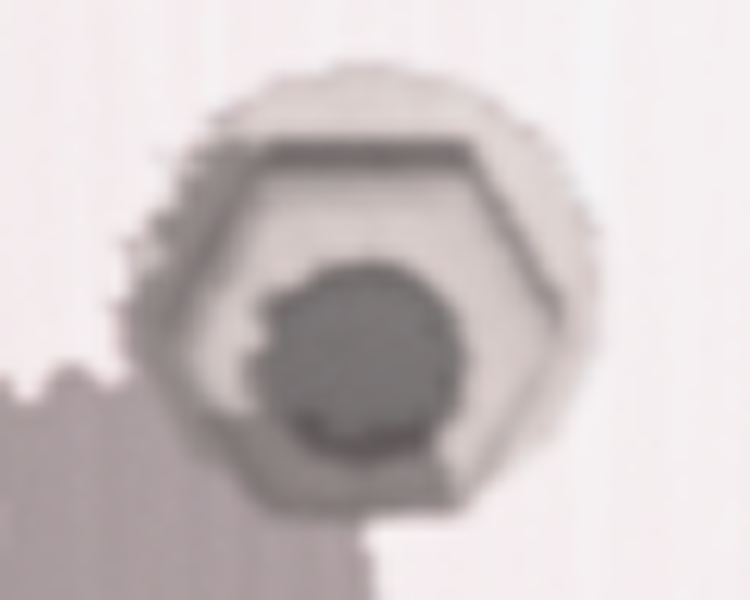

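Emit:
move_arm(
  angular=[
    [0,0,-0.114],
    [0,0,-0.114],
    [0,0,-0.114],
    [0,0,-0.114],
    [0,0,-0.114],
    [0,0,-0.114],
    [0,0,-0.114],
    [0,0,-0.114],
    [0,0,-0.114],
  ],
  travel=[
    [0.4,1.27,0],
    [0.25,1.3,0],
    [0.1,1.3,0],
    [-0.05,1.3,0],
    [-0.2,1.3,0],
    [-0.35,1.3,0],
    [-0.5,1.2,0],
    [-0.65,1.2,0],
    [-0.75,1.1,0],
  ],
  grip=[1,1,1,1,1,1,1,1,1],
)

```text
time: 4.78
ee_pos: [0.4925, -0.1396, 0.2114]
eef_rot: [0.92, 0.393, -0.001, -0.001]
contact_force: [0.8, -0.0, 0.5]
width: 0.0855
```

Emit:
move_arm(
  angular=[
    [0,0,-0.114],
    [0,0,-0.114],
    [0,0,-0.114],
    [0,0,-0.114],
    [0,0,-0.114],
    [0,0,-0.114],
    [0,0,-0.114],
    [0,0,-0.114],
    [0,0,0],
    [0,0,0],
  ],
  travel=[
    [-0.9,1.0,0.2],
    [-1.0,0.9,0.2],
    [-1.1,0.8,0.2],
    [-1.15,0.65,0.2],
    [-1.2,0.5,0],
    [-1.3,0.4,0],
    [-1.3,0.2,0],
    [-1.3,0.1,0],
    [0,0,0],
    [0,0,0],
  ],
  grip=[1,1,1,1,1,1,1,1,1,1],
)

```text
time: 5.62
ee_pos: [0.5019, -0.2451, 0.2037]
eef_rot: [0.657, 0.754, -0.0, -0.001]
contact_force: [-0.4, 1.3, -0.0]
width: 0.0854
```

Run:
```python
from h import *
im,d,P=grab('wrist','w3')
st=ctrl.observe();print(st['time'],st['ee_pos'],st['qpos'].round(2),st['joint_velocities'].round(3))
for c in((.501,-.2445),(.509,-.3084),(.5175,-.374)):
    Q=regs(P,d,c,.074,.09,.03);print(len(Q),Q[:,2].mean(),hexfit(Q[:,:2]))
plan((.5014,-.2456,.048),98,1)
```

```text
5.6667 [ 0.50224646 -0.24446201  0.20408647] [ 0.6   0.18 -0.25  1.72  0.05  1.25  0.47] [-0.011 -0.008 -0.007 -0.007  0.     0.003  0.003]
710 0.07783584324223919 (np.float64(0.02337535837792659), np.float64(7.0), array([ 0.50103198, -0.24640268]), [np.float64(0.0230858186937013), np.float64(0.023373826471524663), np.float64(0.02337535837792659)])
608 0.07778044775183744 (np.float64(0.023246835054751683), np.float64(9.0), array([ 0.5089799 , -0.31066127]), [np.float64(0.023208980026640236), np.float64(0.023246835054751683), np.float64(0.023220578278261517)])
515 0.07782126130369263 (np.float64(0.0232588391757189), np.float64(50.5), array([ 0.51666664, -0.37485535]), [np.float64(0.0232588391757189), np.float64(0.022929900434896955), np.float64(0.023257910149158567)])
rz/row -0.0007 tilt 0.13 rows 1 [[np.float64(-0.1), np.float64(-0.1), np.float64(15.61)]]
```

View pics/w3.png

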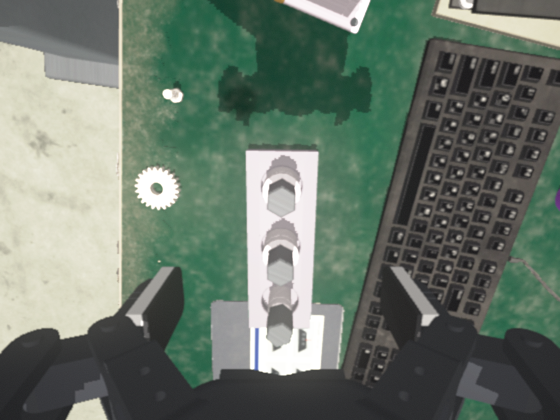

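Run:
```python
from h import *
im=np.load('pics/w3.npz')['im']
save('w3c',cv2.resize(im[145:285,240:325],(480,790),interpolation=cv2.INTER_CUBIC)[:600])
```

```text
(no output)
```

View pics/w3c.png

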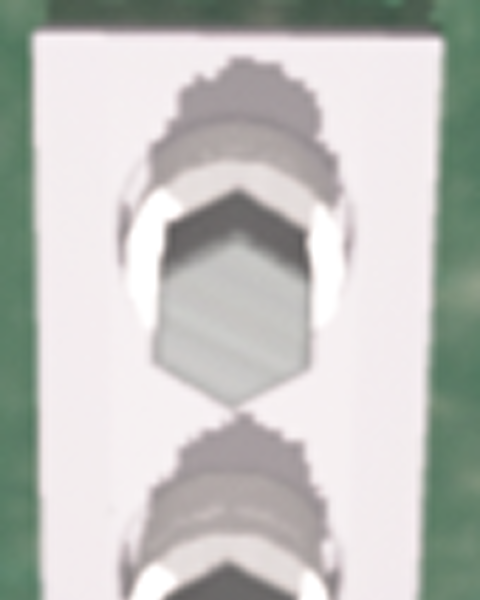

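Emit:
move_arm(
  angular=[
    [0,0,0],
    [0,0,0],
    [0,0,0],
    [0,0,0],
    [0,0,0],
    [0,0,0],
    [0,0,0],
    [0,0,0],
  ],
  travel=[
    [-0.13,-0.14,1],
    [0,0,3],
    [0,0,3.5],
    [0,0,3.5],
    [0,0,2.5],
    [0,0,1.5],
    [0,0,0.6],
    [0,0,0],
  ],
  grip=[1,1,1,1,1,1,1,1],
)

```text
time: 6.33
ee_pos: [0.5006, -0.2457, 0.0475]
eef_rot: [0.655, 0.756, -0.0, -0.002]
contact_force: [-0.5, 0.4, -0.3]
width: 0.0856
```

Emit:
move_arm(
  angular=[
    [0,0,0],
    [0,0,0],
    [0,0,0],
    [0,0,0],
    [0,0,0],
    [0,0,0],
    [0,0,0],
  ],
  travel=[
    [0,0,0],
    [0,0,0],
    [0,0,0],
    [0,0,0],
    [0,0,0],
    [0,0,0],
    [0,0,0],
  ],
  grip=[-1,-1,-1,-1,-1,-1,-1],
)

```text
time: 6.92
ee_pos: [0.5022, -0.2474, 0.0501]
eef_rot: [0.655, 0.756, 0.0, 0.001]
contact_force: [-1.5, 0.8, 6.6]
width: 0.023
```

Emit:
move_arm(
  angular=[
    [0,0,0],
    [0,0,0],
    [0,0,0],
    [0,0,0],
    [0,0,0],
    [0,0,0],
  ],
  travel=[
    [0,0,-1],
    [0,0,-2.5],
    [0,0,-3],
    [0,0,-3],
    [0,0,-2.5],
    [0,0,0],
  ],
  grip=[-1,-1,-1,-1,-1,-1],
)

```text
time: 7.42
ee_pos: [0.5043, -0.248, 0.1755]
eef_rot: [0.655, 0.756, 0.001, 0.004]
contact_force: [0.8, -0.1, -1.7]
width: 0.023
```

Run:
```python
from h import *
plan((.477,-.078,.175),77.3,7)
```

```text
rz/row 0.0521 tilt 0.47 rows 7 [[np.float64(2.46), np.float64(-0.04), np.float64(0.01)], [np.float64(2.45), np.float64(-0.17), np.float64(0.01)], [np.float64(2.44), np.float64(-0.3), np.float64(0.01)], [np.float64(2.42), np.float64(-0.42), np.float64(0.01)], [np.float64(2.4), np.float64(-0.55), np.float64(0.01)], [np.float64(2.37), np.float64(-0.67), np.float64(0.01)], [np.float64(2.33), np.float64(-0.79), np.float64(0.01)]]
```

Emit:
move_arm(
  angular=[
    [0,0,0.052],
    [0,0,0.052],
    [0,0,0.052],
    [0,0,0.052],
    [0,0,0.052],
    [0,0,0.052],
    [0,0,0.052],
    [0,0,0],
    [0,0,0],
    [0,0,0],
  ],
  travel=[
    [2.3,-0.05,-0.2],
    [2.5,-0.15,-0.2],
    [2.5,-0.3,-0.2],
    [2.5,-0.4,0],
    [2.4,-0.55,0],
    [2.4,-0.65,0],
    [2.2,-0.8,0],
    [0,0,0],
    [0,0,0],
    [0,0,0],
  ],
  grip=[-1,-1,-1,-1,-1,-1,-1,-1,-1,-1],
)

```text
time: 8.25
ee_pos: [0.4747, -0.0783, 0.1753]
eef_rot: [0.781, 0.625, -0.0, 0.0]
contact_force: [0.8, -0.6, -1.6]
width: 0.023
```

Run:
```python
from h import *
im,d,P=grab('wrist','w4')
st=ctrl.observe();M=R.from_quat(st['eef_rot']).as_matrix();print(st['time'],st['ee_pos'],np.degrees(np.arctan2(M[1,0],M[0,0])),st['contact_force'],st['width'])
for z in(.07,.0755):
    Q=regs(P,d,(.49,-.02),z,.09);print(len(Q),Q[:,2].mean(),hexfit(Q[:,:2]))
save('w4c',cv2.resize(im[80:300,180:380],(545,600),interpolation=cv2.INTER_CUBIC))
```

```text
8.3 [ 0.47473834 -0.07875513  0.1752052 ] 77.30822586914057 [ 0.0891412   0.09648852 -2.1382201 ] 0.022866701349626994
1046 0.08000017118297557 (np.float64(0.023211659496793546), np.float64(49.0), array([ 0.48993607, -0.01989254]), [np.float64(0.023123910346099952), np.float64(0.023211659496793546), np.float64(0.02297700141806963)])
1046 0.08000017118297557 (np.float64(0.023211659496793546), np.float64(49.0), array([ 0.48993607, -0.01989254]), [np.float64(0.023123910346099952), np.float64(0.023211659496793546), np.float64(0.02297700141806963)])
```

View pics/w4c.png

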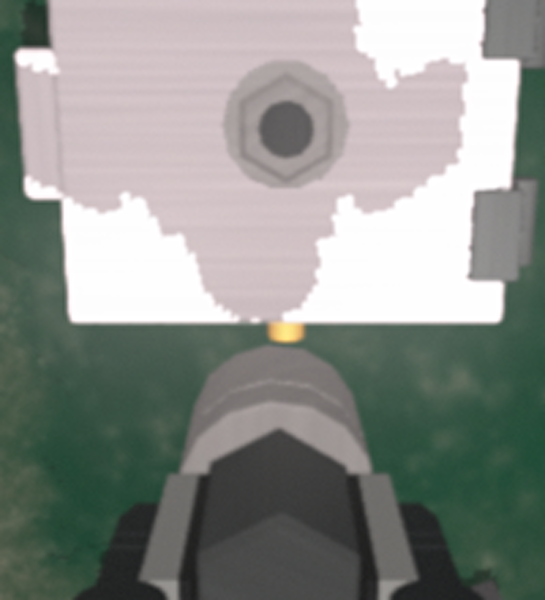

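Run:
```python
from h import *
t=np.load('pics/w4.npz');i=ctrl.camera_info('wrist');P=cloud(i,np.array(i['mount']),t['d'])
m=(t['d']>0)&(abs(P[...,1])<.012)&(abs(P[...,0])<.03)&(P[...,2]>-.06)&(P[...,2]<.08);Q=P[m]
h,e=np.histogram(Q[:,2],bins=np.arange(-.06,.08,.004))
for a,b in zip(e,h):
    if b:
        q=Q[(Q[:,2]>=a)&(Q[:,2]<a+.004)];print(round(a,3),b,q[:,0].min().round(4),q[:,0].max().round(4),'|y',q[:,1].min().round(4),q[:,1].max().round(4))
# body side
B=t['d']>0
Q=P[B&(abs(P[...,1])<.02)&(P[...,2]>.015)&(P[...,2]<.06)&(abs(P[...,0])<.03)]
A=np.c_[2*Q[:,:2],np.ones(len(Q))]
s=np.linalg.lstsq(A,(Q[:,:2]**2).sum(1),rcond=None)[0];print('circle',s[:2],np.sqrt(s[2]+s[:2]@s[:2]),len(Q))
for lo in np.arange(.01,.06,.01):
    q=Q[(Q[:,2]>lo)&(Q[:,2]<lo+.01)];
    if len(q)>10:
        r=.018;import scipy.optimize as so
        f=so.least_squares(lambda c:np.hypot(q[:,0]-c[0],q[:,1]-c[1])-r,[0,0],loss='soft_l1',f_scale=.001);print(lo,f.x,len(q))
```

```text
-0.06 16 0.0093 0.0109 |y -0.012 0.012
-0.056 1 0.0112 0.0112 |y 0.012 0.012
-0.04 191 -0.0114 0.0108 |y -0.012 0.012
-0.036 131 -0.0118 0.0106 |y -0.0119 0.012
-0.032 1125 -0.0114 0.0132 |y -0.0119 0.0119
-0.028 1998 -0.0126 0.0147 |y -0.0119 0.012
-0.024 283 -0.0117 0.0147 |y -0.012 0.0119
-0.02 246 0.0073 0.0151 |y -0.012 0.012
-0.016 236 0.0075 0.015 |y -0.0119 0.012
-0.012 218 0.0076 0.0147 |y -0.0119 0.0119
-0.008 189 0.0074 0.0147 |y -0.0119 0.012
-0.004 187 0.0074 0.0149 |y -0.0116 0.0115
0.0 156 0.0072 0.0145 |y -0.012 0.0115
0.004 329 0.0073 0.0183 |y -0.0119 0.0118
0.008 529 0.0067 0.019 |y -0.0119 0.0119
0.012 125 0.0138 0.0189 |y -0.0118 0.0117
0.016 95 0.0138 0.0187 |y -0.0119 0.0119
0.02 129 0.0136 0.0189 |y -0.0118 0.0117
0.024 98 0.0134 0.019 |y -0.0119 0.012
0.028 101 0.0138 0.0189 |y -0.0117 0.0117
0.032 81 0.0135 0.0189 |y -0.0119 0.012
0.036 87 0.0139 0.0188 |y -0.0115 0.0116
0.04 70 0.0136 0.0188 |y -0.0118 0.0118
0.044 3 0.0148 0.0173 |y -0.0061 0.0096
circle [ 0.00080386 -0.00061745] 0.017661273143826574 909
0.01 [ 0.00041088 -0.00052583] 161
0.02 [ 0.0003978  -0.00055923] 370
0.03 [ 0.00043271 -0.00066845] 283
0.04 [ 0.00039743 -0.00076046] 95
```

Emit:
move_arm(
  angular=[
    [0,0,0],
    [0,0,0],
    [0,0,0],
    [0,0,0],
    [0,0,0],
    [0,0,0],
    [0,0,0],
    [0,0,0],
  ],
  travel=[
    [1.5,0.05,0],
    [2,0.1,0],
    [1.5,0.1,0],
    [1.04,0,0],
    [0,0,2],
    [0,0,2],
    [0,0,0],
    [0,0,0],
  ],
  grip=[-1,-1,-1,-1,-1,-1,-1,-1],
)

```text
time: 8.97
ee_pos: [0.4898, -0.0202, 0.1347]
eef_rot: [0.781, 0.624, -0.001, -0.001]
contact_force: [-0.2, -0.7, -0.7]
width: 0.0229
```

Run:
```python
from h import *
st=ctrl.observe();print(st['time'],st['ee_pos'],st['contact_force'],st['joint_velocities'].round(3));plan((.4904,-.0204,.1077),77.3,1)
```

```text
8.9667 [ 0.48980412 -0.02018538  0.13471369] [-0.16166205 -0.73628526 -0.69942614] [ 0.002 -0.022 -0.003 -0.035 -0.005  0.009 -0.001]
rz/row -0.0002 tilt 0.14 rows 1 [[np.float64(-0.01), np.float64(0.06), np.float64(2.7)]]
```

Emit:
move_arm(
  angular=[
    [0,0,0],
    [0,0,0],
    [0,0,0],
    [0,0,0],
    [0,0,0],
    [0,0,0],
  ],
  travel=[
    [0,0.05,0.4],
    [0,0,0.4],
    [0,0,0.4],
    [0,0,0.3],
    [0,0,0.2],
    [0,0,0],
  ],
  grip=[-1,-1,-1,-1,-1,-1],
)

```text
time: 9.47
ee_pos: [0.4923, -0.0193, 0.122]
eef_rot: [0.781, 0.625, 0.001, 0.001]
contact_force: [-12.1, 0.8, 34.0]
width: 0.0231
```

Emit:
move_arm(
  angular=[
    [0,0,0],
    [0,0,0],
    [0,0,0],
    [0,0,0],
    [0,0,0],
    [0,0,0],
    [0,0,0],
  ],
  travel=[
    [0,0,-0.15],
    [0,-0.12,0],
    [0,-0.12,0],
    [0.12,0,0],
    [0,0.12,0],
    [0,0.12,0],
    [0,0,0],
  ],
  grip=[-1,-1,-1,-1,-1,-1,-1],
)

```text
time: 10.05
ee_pos: [0.4921, -0.019, 0.1222]
eef_rot: [0.781, 0.625, 0.0, 0.001]
contact_force: [-7.2, -2.3, 22.0]
width: 0.0228
```

Emit:
move_arm(
  angular=[
    [0,0,0],
    [0,0,0],
    [0,0,0],
    [0,0,0],
    [0,0,0.05],
    [0,0,-0.1],
    [0,0,0.05],
  ],
  travel=[
    [-0.12,0,0],
    [-0.12,0,0],
    [0,-0.12,0],
    [0,-0.12,0],
    [0.12,0,0],
    [0,0,0],
    [0,0.12,0],
  ],
  grip=[-1,-1,-1,-1,-1,-1,-1],
)

```text
time: 10.63
ee_pos: [0.4917, -0.0192, 0.1224]
eef_rot: [0.778, 0.628, 0.001, 0.002]
contact_force: [-4.2, -1.1, 18.7]
width: 0.0228
```

Emit:
move_arm(
  angular=[
    [0,0,0],
    [0,0,0],
    [0,0,0],
    [0,0,0],
    [0,0,0],
  ],
  travel=[
    [0,0,-0.7],
    [0,0,-1.5],
    [0,0,-2],
    [0,0,-1],
    [0,0,0],
  ],
  grip=[-1,-1,-1,-1,-1],
)

```text
time: 11.05
ee_pos: [0.4913, -0.0192, 0.1742]
eef_rot: [0.781, 0.625, 0.001, 0.001]
contact_force: [0.7, 0.8, -1.1]
width: 0.023
```

Run:
```python
from h import *
st=ctrl.observe();print(st['time'],st['ee_pos'],st['contact_force'],st['width']);plan((.5012,-.2464,.17),98,8)
```

```text
11.05 [ 0.49128423 -0.0191952   0.17417154] [ 0.70108317  0.81442495 -1.05899428] 0.023031720566541503
rz/row -0.0451 tilt 0.23 rows 8 [[np.float64(-2.74), np.float64(0.74), np.float64(0.05)], [np.float64(-2.77), np.float64(0.62), np.float64(0.05)], [np.float64(-2.8), np.float64(0.49), np.float64(0.05)], [np.float64(-2.82), np.float64(0.37), np.float64(0.05)], [np.float64(-2.83), np.float64(0.24), np.float64(0.05)], [np.float64(-2.84), np.float64(0.11), np.float64(0.05)], [np.float64(-2.84), np.float64(-0.02), np.float64(0.05)], [np.float64(-2.84), np.float64(-0.14), np.float64(0.05)]]
```

Emit:
move_arm(
  angular=[
    [0,0,-0.045],
    [0,0,-0.045],
    [0,0,-0.045],
    [0,0,-0.045],
    [0,0,-0.045],
    [0,0,-0.045],
    [0,0,-0.045],
    [0,0,-0.045],
    [0,0,0],
    [0,0,0],
  ],
  travel=[
    [-2.7,0.74,0],
    [-2.8,0.62,0],
    [-2.8,0.49,0],
    [-2.8,0.37,0],
    [-2.85,0.24,0],
    [-2.85,0.11,0],
    [-2.85,0,0],
    [-2.8,-0.15,0],
    [0,0,0],
    [0,0,0],
  ],
  grip=[-1,-1,-1,-1,-1,-1,-1,-1,-1,-1],
)

```text
time: 11.88
ee_pos: [0.4989, -0.2476, 0.1704]
eef_rot: [0.658, 0.753, -0.0, -0.001]
contact_force: [0.2, 0.4, -1.2]
width: 0.0233
```

Run:
```python
from h import *
st=ctrl.observe();print(st['time'],st['ee_pos'],st['joint_velocities'].round(2),st['width']);plan((.5012,-.2464,.052),98,1)
```

```text
11.8833 [ 0.49887025 -0.2475931   0.17039421] [-0.03 -0.02 -0.04  0.02 -0.02  0.01 -0.02] 0.02325038732171851
rz/row -0.004 tilt 0.1 rows 1 [[np.float64(0.09), np.float64(0.25), np.float64(11.84)]]
```

Emit:
move_arm(
  angular=[
    [0,0,0],
    [0,0,0],
    [0,0,0],
    [0,0,0],
    [0,0,0],
    [0,0,0],
    [0,0,0],
  ],
  travel=[
    [0.1,0.22,1],
    [0,0,2.5],
    [0,0,3],
    [0,0,2.5],
    [0,0,0.5],
    [0,0,0],
    [0,0,0],
  ],
  grip=[-1,-1,-1,-1,-1,-1,-1],
)

```text
time: 12.47
ee_pos: [0.5025, -0.2439, 0.0774]
eef_rot: [0.656, 0.755, 0.0, 0.0]
contact_force: [0.3, 0.6, -1.0]
width: 0.0228
```

Emit:
move_arm(
  angular=[
    [0,0,0],
    [0,0,0],
    [0,0,0],
    [0,0,0],
    [0,0,0],
    [0,0,0],
  ],
  travel=[
    [0,0,0.8],
    [0,0,0.8],
    [0,0,0.7],
    [0,0,0.2],
    [0,0,0],
    [0,0,0],
  ],
  grip=[-1,-1,-1,-1,-1,-1],
)

```text
time: 12.97
ee_pos: [0.5017, -0.2448, 0.0518]
eef_rot: [0.656, 0.754, -0.0, -0.0]
contact_force: [-2.0, -0.6, -2.6]
width: 0.0229
```

Emit:
move_arm(
  angular=[
    [0,0,0],
    [0,0,0],
    [0,0,0],
    [0,0,0],
    [0,0,0],
    [0,0,0],
    [0,0,0],
  ],
  travel=[
    [0,0,0.1],
    [0,0,0],
    [0,0,0],
    [0,0,0],
    [0,0,0],
    [0,0,0],
    [0,0,0],
  ],
  grip=[-1,-1,1,1,1,1,1],
)

```text
time: 13.55
ee_pos: [0.5019, -0.2447, 0.0509]
eef_rot: [0.656, 0.755, 0.0, 0.0]
contact_force: [-0.3, -0.8, 0.1]
width: 0.0815
```

Emit:
move_arm(
  angular=[
    [0,0,0],
    [0,0,0],
    [0,0,0],
    [0,0,0],
    [0,0,0],
    [0,0,0],
    [0,0,0],
    [0,0,0],
    [0,0,0],
  ],
  travel=[
    [0,0,-1],
    [0,0,-3],
    [0,0,-4],
    [-2,0,-4],
    [-2,0,-2.5],
    [-2,0,0],
    [-0.5,0,0],
    [0,0,0],
    [0,0,0],
  ],
  grip=[1,1,1,1,1,1,1,1,1],
)

```text
time: 14.3
ee_pos: [0.5103, -0.3069, 0.1926]
eef_rot: [0.656, 0.755, 0.0, -0.001]
contact_force: [-0.8, 1.0, -0.6]
width: 0.0853
```

Run:
```python
from h import *
im,d,P=grab('wrist','w5')
st=ctrl.observe();M=R.from_quat(st['eef_rot']).as_matrix();print(st['time'],st['ee_pos'],np.degrees(np.arctan2(M[1,0],M[0,0])),st['joint_velocities'].round(3))
for c in((.501,-.2445),(.509,-.3084),(.5175,-.374)):
    Q=regs(P,d,c,.074,.09,.03);print(len(Q),Q[:,2].mean(),hexfit(Q[:,:2]))
save('w5c',cv2.resize(im[80:305,230:335],(280,600),interpolation=cv2.INTER_CUBIC))
```

```text
14.35 [ 0.51041927 -0.30627389  0.19244731] 98.01874242407179 [-0.007 -0.001 -0.005  0.004  0.002 -0.001  0.001]
928 0.0778480988147499 (np.float64(0.023296799122616257), np.float64(3.5), array([ 0.50104055, -0.24444409]), [np.float64(0.02317091924519571), np.float64(0.023296799122616257), np.float64(0.023064561599339728)])
763 0.07783447587379022 (np.float64(0.023358964829582482), np.float64(9.5), array([ 0.50901178, -0.31087178]), [np.float64(0.023261244616117116), np.float64(0.023358964829582482), np.float64(0.02334821062992065)])
644 0.07781479155537367 (np.float64(0.023278824117535235), np.float64(59.0), array([ 0.51686754, -0.37512371]), [np.float64(0.023272563774073808), np.float64(0.023278824117535235), np.float64(0.023253174946096578)])
```

View pics/w5.png

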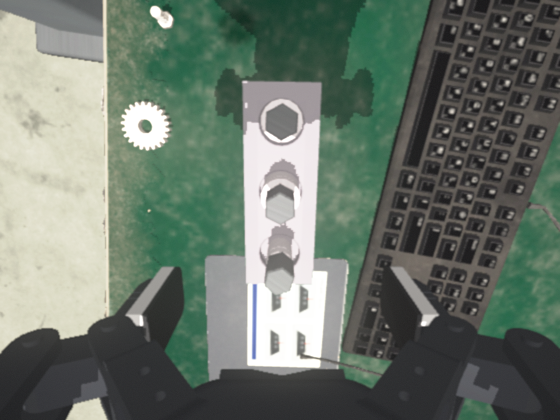

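View pics/w5c.png

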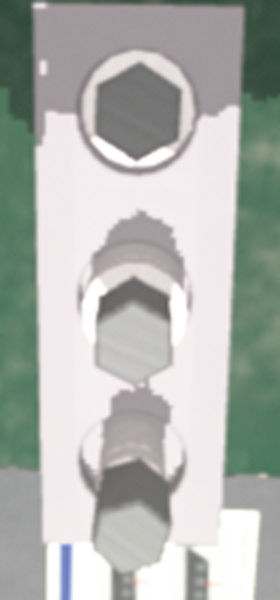

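Emit:
move_arm(
  angular=[
    [0,0,0],
    [0,0,0],
    [0,0,0],
    [0,0,0],
    [0,0,0],
    [0,0,0],
    [0,0,0],
    [0,0,0],
  ],
  travel=[
    [-0.42,-0.2,1],
    [0,0,3],
    [0,0,3.5],
    [0,0,3],
    [0,0,2],
    [0,0,1.2],
    [0,0,0.5],
    [0,0,0],
  ],
  grip=[1,1,1,1,1,1,1,1],
)

```text
time: 15.02
ee_pos: [0.5088, -0.3115, 0.05]
eef_rot: [0.656, 0.755, -0.0, -0.001]
contact_force: [0.7, 0.1, 0.5]
width: 0.0855
```

Emit:
move_arm(
  angular=[
    [0,0,0],
    [0,0,0],
    [0,0,0],
    [0,0,0],
    [0,0,0],
    [0,0,0],
    [0,0,0],
  ],
  travel=[
    [0,0,0],
    [0,0,0],
    [0,0,0],
    [0,0,0],
    [0,0,0],
    [0,0,0],
    [0,0,0],
  ],
  grip=[-1,-1,-1,-1,-1,-1,-1],
)

```text
time: 15.6
ee_pos: [0.5098, -0.3124, 0.0519]
eef_rot: [0.656, 0.754, 0.0, 0.001]
contact_force: [-1.7, 0.8, 6.7]
width: 0.0227
```

Emit:
move_arm(
  angular=[
    [0,0,0],
    [0,0,0],
    [0,0,0],
    [0,0,0],
    [0,0,0],
    [0,0,0],
    [0,0,0],
  ],
  travel=[
    [0,0,-1],
    [0,0,-2.5],
    [0,0,-3],
    [0,0,-3],
    [0,0,-2.5],
    [0,0,0],
    [0,0,0],
  ],
  grip=[-1,-1,-1,-1,-1,-1,-1],
)

```text
time: 16.18
ee_pos: [0.51, -0.3126, 0.1731]
eef_rot: [0.656, 0.754, 0.0, 0.002]
contact_force: [0.7, -0.7, -2.0]
width: 0.0228
```

Run:
```python
from h import *
st=ctrl.observe();print(st['time'],st['ee_pos'],st['width']);plan((.477,-.078,.175),77.3,9)
```

```text
16.1833 [ 0.50999681 -0.31255815  0.17308541] 0.022838381684540134
rz/row 0.0401 tilt 0.18 rows 9 [[np.float64(2.63), np.float64(-0.0), np.float64(-0.02)], [np.float64(2.63), np.float64(-0.11), np.float64(-0.02)], [np.float64(2.62), np.float64(-0.21), np.float64(-0.02)], [np.float64(2.61), np.float64(-0.32), np.float64(-0.02)], [np.float64(2.6), np.float64(-0.42), np.float64(-0.02)], [np.float64(2.58), np.float64(-0.53), np.float64(-0.02)], [np.float64(2.56), np.float64(-0.63), np.float64(-0.02)], [np.float64(2.53), np.float64(-0.73), np.float64(-0.02)], [np.float64(2.5), np.float64(-0.83), np.float64(-0.02)]]
```

Emit:
move_arm(
  angular=[
    [0,0,0.04],
    [0,0,0.04],
    [0,0,0.04],
    [0,0,0.04],
    [0,0,0.04],
    [0,0,0.04],
    [0,0,0.04],
    [0,0,0.04],
    [0,0,0.04],
    [0,0,0],
  ],
  travel=[
    [2.6,0,-0.05],
    [2.65,-0.1,-0.05],
    [2.6,-0.2,-0.05],
    [2.6,-0.3,-0.05],
    [2.6,-0.4,0],
    [2.6,-0.55,0],
    [2.6,-0.65,0],
    [2.5,-0.75,0],
    [2.5,-0.85,0],
    [0,0,0],
  ],
  grip=[-1,-1,-1,-1,-1,-1,-1,-1,-1,-1],
)

```text
time: 17.02
ee_pos: [0.4747, -0.072, 0.1721]
eef_rot: [0.78, 0.626, -0.0, -0.001]
contact_force: [0.0, 0.0, -1.4]
width: 0.0229
```

Emit:
move_arm(
  angular=[
    [0,0,0],
    [0,0,0],
    [0,0,0],
  ],
  travel=[
    [0,0,0],
    [0,0,0],
    [0,0,0],
  ],
  grip=[-1,-1,-1],
)

```text
time: 17.27
ee_pos: [0.4757, -0.0786, 0.1725]
eef_rot: [0.781, 0.624, -0.0, -0.0]
contact_force: [-0.1, -0.6, -1.8]
width: 0.0226
```

```bash
cat > rel.py <<'E'
from h import *
import scipy.optimize as so,sys
im,d,P=grab('wrist',sys.argv[1])
st=ctrl.observe();M=R.from_quat(st['eef_rot']).as_matrix();p=np.array(st['ee_pos']);print(st['time'],p,np.degrees(np.arctan2(M[1,0],M[0,0])),st['contact_force'],st['width'])
Q=regs(P,d,(.49,-.02),.0755,.09);b=hexfit(Q[:,:2]);print(len(Q),b)
i=ctrl.camera_info('wrist');L=cloud(i,np.array(i['mount']),d)
for lo in(.012,.022,.032):
    q=L[(d>0)&(abs(L[...,1])<.02)&(L[...,2]>lo)&(L[...,2]<lo+.01)&(abs(L[...,0])<.03)]
    f=so.least_squares(lambda c:np.hypot(q[:,0]-c[0],q[:,1]-c[1])-.018,[0,0],loss='soft_l1',f_scale=.001);print(lo,f.x,len(q))
n=M.T@(np.r_[b[2],.079]-p);print('nut in tool',n,'move tool xy',n[:2]-f.x)
save(sys.argv[1]+'c',cv2.resize(im[80:300,180:380],(545,600),interpolation=cv2.INTER_CUBIC))
E
python3 rel.py w6
```

```text
17.3167 [ 0.4757934  -0.07856229  0.17260142] 77.26049998146586 [-0.19598695  0.4153136  -1.0378786 ] 0.022728556994674305
1079 (np.float64(0.023229831743944607), np.float64(43.0), array([ 0.4899783 , -0.01990838]), [np.float64(0.02314599425871411), np.float64(0.023129038411641253), np.float64(0.023229831743944607)])
0.012 [ 0.00089406 -0.00024257] 356
0.022 [ 0.00087614 -0.00023983] 343
0.032 [ 0.00087905 -0.0002392 ] 264
nut in tool [0.06034428 0.00099266 0.09359648] move tool xy [0.05946523 0.00123186]
```

View pics/w6c.png

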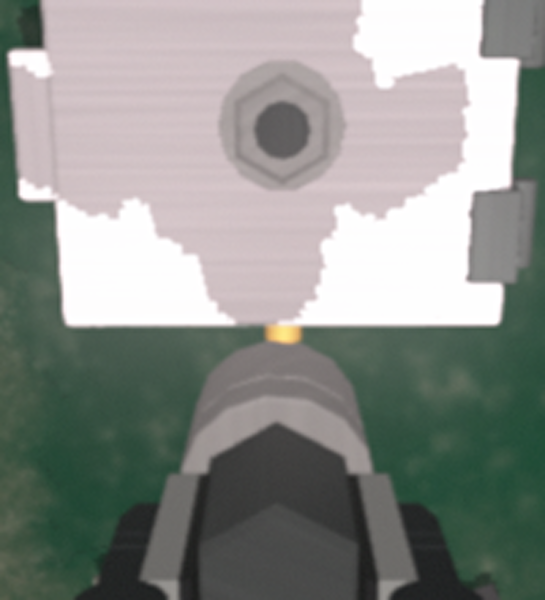

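Emit:
move_arm(
  angular=[
    [0,0,0],
    [0,0,0],
    [0,0,0],
    [0,0,0],
    [0,0,0],
    [0,0,0],
    [0,0,0],
    [0,0,0],
  ],
  travel=[
    [1.5,0.05,0],
    [2,0.07,0],
    [1.5,0,0],
    [0.95,0,0],
    [0,0,1.8],
    [0,0,1.8],
    [0,0,0],
    [0,0,0],
  ],
  grip=[-1,-1,-1,-1,-1,-1,-1,-1],
)

```text
time: 17.98
ee_pos: [0.4896, -0.0204, 0.1365]
eef_rot: [0.781, 0.624, -0.001, -0.001]
contact_force: [-0.0, -0.5, -0.9]
width: 0.0228
```

Run:
```python
from h import *
st=ctrl.observe();print(st['time'],st['ee_pos'],st['contact_force'],st['joint_velocities'].round(3));plan((.490,-.0208,.109),77.3,1)
```

```text
17.9833 [ 0.48958886 -0.02044135  0.13651127] [-0.01319412 -0.50823018 -0.91515226] [ 0.001 -0.02  -0.003 -0.029 -0.004  0.009  0.001]
rz/row -0.0002 tilt 0.13 rows 1 [[np.float64(-0.03), np.float64(0.05), np.float64(2.75)]]
```

Emit:
move_arm(
  angular=[
    [0,0,0],
    [0,0,0],
    [0,0,0],
    [0,0,0],
    [0,0,0],
    [0,0,0],
  ],
  travel=[
    [-0.03,0.05,0.4],
    [0,0,0.4],
    [0,0,0.4],
    [0,0,0.4],
    [0,0,0.2],
    [0,0,0],
  ],
  grip=[-1,-1,-1,-1,-1,-1],
)

```text
time: 18.48
ee_pos: [0.4904, -0.0202, 0.1186]
eef_rot: [0.781, 0.625, -0.0, -0.0]
contact_force: [-0.9, -0.7, -1.9]
width: 0.023
```

Emit:
move_arm(
  angular=[
    [0,0,0],
    [0,0,0],
    [0,0,0],
    [0,0,0],
    [0,0,0],
    [0,0,0],
  ],
  travel=[
    [0,0,0.3],
    [0,0,0.3],
    [0,0,0.3],
    [0,0,0.2],
    [0,0,0],
    [0,0,0],
  ],
  grip=[-1,-1,-1,-1,-1,-1],
)

```text
time: 18.98
ee_pos: [0.4907, -0.0204, 0.1088]
eef_rot: [0.781, 0.625, -0.0, 0.0]
contact_force: [-5.8, -2.3, 10.6]
width: 0.0232
```

Run:
```python
from h import *
grab('scene','s9');im,d,P=grab('wrist','w9');st=ctrl.observe();M=R.from_quat(st['eef_rot']).as_matrix();print(st['time'],st['ee_pos'],st['contact_force'],st['width'],M[2,2])
t=np.load('pics/s9.npz');save('s9c',cv2.resize(t['im'][150:310,190:440],(800,512),interpolation=cv2.INTER_CUBIC))
i=ctrl.camera_info('wrist');L=cloud(i,np.array(i['mount']),d)
q=P[(d>0)&(abs(L[...,1])<.016)&(L[...,2]>-.0)&(L[...,2]<.055)&(L[...,0]>0)&(L[...,0]<.06)]
for lo in np.arange(.055,.115,.004):
    k=q[(q[:,2]>=lo)&(q[:,2]<lo+.004)]
    if len(k):print(round(lo,3),len(k),(np.hypot(k[:,0]-.49,k[:,1]+.02)).min().round(4))
```

```text
19.0833 [ 0.49067253 -0.02034947  0.10880403] [-5.90460422 -1.63503063 10.3354751 ] 0.022954314245830706 -0.9999998744911197
0.055 33 0.0257
0.059 3907 0.0175
0.063 94 0.0177
0.067 101 0.0176
0.071 106 0.0178
0.075 111 0.0178
0.079 127 0.0178
0.083 146 0.0177
0.087 128 0.0177
0.091 136 0.0177
0.095 699 0.0119
0.099 397 0.0121
0.103 159 0.0123
0.107 74 0.0124
```

View pics/s9c.png

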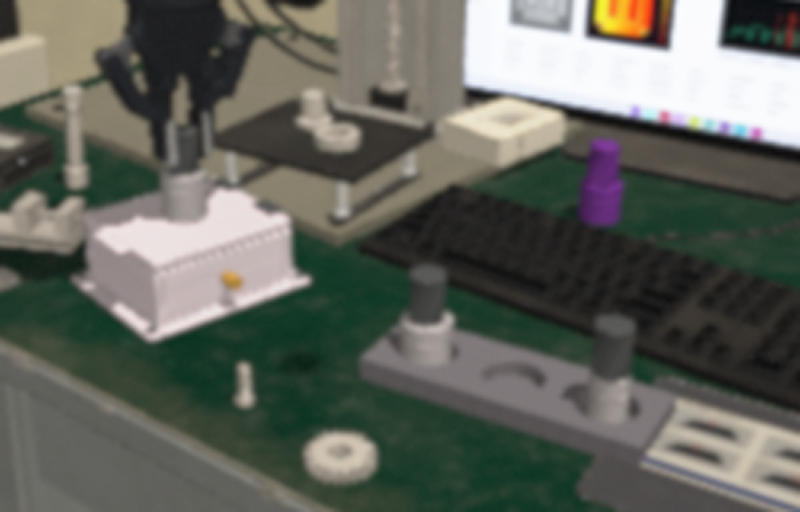

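View pics/w9.png

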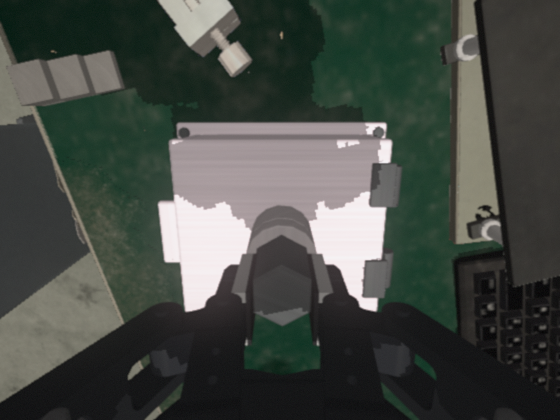

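The side view shows the socket upright on the closed cover, with the other two upright in the holder. The socket wall runs down to about z = 0.063, which is washer height.

```bash
python3 -c "
from rig import ctrl
print(ctrl.sign_off())"
```

```text
the job is handed in; nothing more can be done
None
```

The job is done and handed in at about 19 s of the 67 s. The fitting socket is seated on the nut and still gripped.

- **Cover:** I pushed it shut with closed fingertips before touching any socket. The wrist depth image shows it level at 61 mm.
- **First socket (end well nearest the housing):** It stopped on top of the nut, about 16 mm above seated, with 34 N on the wrist. A small search in position and angle did not get it down. I put it back upright in its own well, and a later picture confirmed that.
- **Second socket (middle well):** It went down over the nut with no resistance until the mouth met the washer. TCP height is 108.8 mm against a predicted 109 mm, with about 10 N of contact force.

In the last pictures the gripped socket is upright with its wall down to the washer. The first socket and the slim one stand in the holder, and the purple look-alike, the gear and the bolt look undisturbed. I did not check the step block or the lens cap separately.

No check failed or disagreed at the end. Hexagon angles from the point cloud scattered by several degrees, so I took the alignment from the image edges instead. The camera views agreed on socket and nut positions to about 2 mm.

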